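Fill the test-tile carrier and lift it level for the kiln

ROBOT

A 6-joint arm with a two-finger parallel gripper is mounted at the origin on a cart in front of the work surface, level with it; the furniture and walls round the work are solid. World frame = base frame: x ahead of the robot, y to its left, z up, the work surface at z = 0. Lengths are in m, angles in rad, forces in N, time in s.
With the tool pointing down it reaches from about 0.3 to 1 m from the base axis. Payload 5.1 kg.
Tool frame: the origin (TCP) lies on the centre line of the jaws, within the pads' length; the fingertips stand 14 mm ahead of it and the grasp point (between the pads) lies 5 mm behind it (robot.tcp_to_tips is the distance from the TCP to the fingertips, in m); z points along the fingers, y is the direction in which the jaws open and shut (so a half turn about z gives the same grasp; the last joint's range is limited). The gripper opens to 95 mm and grips with 3 to 60 N. Pads are 20 mm wide; open, the fingers measure 119 mm over their backs; the gripper's body (75 mm by 180 mm) begins 59 mm behind the grasp point.
Start: joints at [1.035, 0.124, 1.65, -0, 1.367, -0.083], TCP at [0.284, 0.584, 0.229] pointing down, gripper open.
Joint ranges: [-2.61, 2.61], [-1.02, 2.33], [0.03, 2.71], [-1.35, 4.49], [0.32, 2.68], [-2.91, 2.91]. Speed limits (rad/s): [2.57, 2.57, 3.14, 3.14, 3.14, 3.14].

INTERFACE

Orientations are given as a unit quaternion [x, y, z, w].
In Python, from station import robot, optics gives the robot as it stands.
- The arm moves only by the shell command python3 -m jog 'ROWS' [OPENING] [FORCE]. ROWS is JSON, a list that holds one entry, the list of rows, each a list of 6 numbers: the shift along the tool's x, y, z in units of 40 mm (1.0 is 40 mm), then the turn, a rotation vector about the tool's x, y, z in units of 5 degrees (1.0 is 5 degrees). In form: [[[tx, ty, tz, wx, wy, wz], ...]]. A call has 1 to 12 rows; each row shifts and turns the commanded pose from where the row before left it, along the tool's axes as they then stand; what a row does not reach is not made up. A row lasts 1/8 s, in which the tool goes at most 62.5 mm and 10.7 degrees, less where a joint would pass 70% of its speed; a pose out of reach is approached as far as the arm can. A call is refused whole if a number of a shift passes 1 or a number of a turn 1, either way. A call with a gripper value outside its range is refused whole. OPENING is the gripper command: -1 is shut, 1 is fully open, values between are in proportion, set as the call begins (- or left out, the last holds). The fingers move at their own pace and stop on an object; FORCE is the grip in N (left out, the last holds). Time passes only in rows, so rows that do not move let the fingers close. It gives the time, the measured TCP pose, the force and the opening at its end, in the units of the state.
- robot.sense(): the state, without advancing time (a new reading comes with each control period).
- optics.read_camera(name): name is "scene" or "top"; returns the picture (400x640x3 uint8, blue, green, red); there is no depth.
- optics.camera_params(name): a dict with "vfov" (degrees; the focal length in pixels is half the picture's height over the tangent of half this angle, whatever the lens; pixels are square), "cx", "cy" (the principal point, pixels), "rvec" (rotation vector, rad) and "tvec" (3), from world to camera coordinates, as OpenCV has them. Camera axes: x right, y down, z forward; pixel columns grow to the right and rows downward; lengths in m; the calibration is good to about 2 mm. A picture is of the moment at which its call begins. camera_params takes no time and is no camera call.
- robot.finish_job(): hands the job in, once; it reports no verdict.
The state is a dict: "clock": time; "joint_pos": joint angles; "qd": joint speeds; "joint_torque": joint torques, N m; "tcp_pos": TCP position; "ee_rot": TCP orientation; "wrist_force": force on the tool from outside, world axes, zero at the start; "torque": the same for the moment, N m; "finger_gap": finger opening in m.
Only numpy, scipy, OpenCV 4.12 (cv2) and the standard library are available. Lean on these libraries where they do the work, as an engineer would, in place of code of your own. Each camera call takes 0.05 s, during which the arm holds its last target.

TASK

The wooden carrier of glaze test tiles is one tile short for the firing. Pick up the tile that lies by itself on the table and set it down (do not drop it) into the carrier's empty pocket, flat and square like the other three, either way round; then take the carrier by its handle and lift it straight up about 10 cm without tipping it, the four tiles staying in their pockets. Finish holding it there in the air, level and still, and leave the other things on the table where they are.

Things in the scene. Friction and masses are not known exactly. Their poses are not given: they have to be found in the camera images.
- tile_carrier: Wooden board, pale on top with brown pocket floors, 176 (x) by 200 mm (y), top 17 mm above its origin (centre of underside, z up), 0.32 kg, turned any way. Four pockets 45 (x) by 60 mm (y), 6 mm deep, at x +-42, y +-60 mm; three hold tiles. On each side a finger channel 34 mm wide, as deep as the pockets, runs along x through both pockets and off the edges, so fingers can go down at a tile's long edges. Handle along x.
- carrier_handle (a point): Middle of the handle bar, right above the carrier's centre, 60 mm above the table at the start. The bar runs along this point's x (the carrier's x): 150 mm long, 22 mm wide (y), 20 mm high (z), top at 70 mm; the posts at x = +-60 mm are 18 mm thick, so the middle 100 mm is free, with 33 mm of free height under it.
- empty_pocket (a point): The empty pocket, at the carrier's x = +42, y = +60 mm: centre of its floor, 11 mm above the table. Axes as the carrier's: the pocket is 45 mm along x and 60 mm along y, 6 mm deep, so 2 mm of play on each side of a tile.
- sample_tile_center (a point): The tile to be set in: a flat ceramic glaze test tile with a tan and a bare half, lying flat by itself on the table, away from the carrier. 56 mm (x) by 41 mm (y) by 9 mm (z), 40 g; point at its centre, 4.5 mm above its underside. In a pocket its x lies along the carrier's y and it stands 3 mm proud of the board.
- test_tile_1_center (a point): Another test tile of the same size, already in a carrier pocket (carrier x = -42, y = +60 mm); point at its centre.
- test_tile_2_center (a point): Another test tile of the same size, already in a carrier pocket (carrier x = +42, y = -60 mm); point at its centre.
- test_tile_3_center (a point): Another test tile of the same size, already in a carrier pocket (carrier x = -42, y = -60 mm); point at its centre.
- rubber_rib: Bystander: flat oval rubber shaping rib, 42 x 92 x 8 mm (long along its y), loose on the table near the tile; origin at the centre of its underside.
- wood_rib: Bystander: flat oval wooden shaping rib, 45 x 104 x 9 mm (long along its y), loose on the table near the tile; origin at the centre of its underside.
- green_tumbler: Bystander: tumbler 65 mm across, 84 mm high, on the table to the right, near the robot; origin at the centre of its underside.
- clay_stamp: Bystander: small waisted bisque stamp 23 mm across, 50 mm high, standing on the table to the left, far from the robot; origin at the centre of its underside.
Not all that is in view belongs to the job. Leave any yellow look-alike of the part that bears sample_tile_center alone. Leave any pink look-alike of the part that bears test_tile_2_center alone.

How it is judged:
By the outcome, as a careful person would: the job done as asked, in the order asked, and still so for the second after the job is handed in, while the arm keeps its last pose, push and grip.
It also fails if it takes over 56 s, if anything falls off the work surface, if the arm or the gripper's body presses on something with over 40 N, if the wrist force passes 120 N, or if a joint passes its speed limit or range.

## Working session

There is one attempt and no reset: what is moved stays moved. The work goes in short steps, Python scripts to look and compute and a shell command to move; the robot and the scene stay as the last step left them, time stands still between calls to the robot, and variables do not carry over. Pictures are saved under pics/ and viewed, and the job is handed in when it is done.

```bash
ls; mkdir -p pics; python3 - <<'E'
from station import robot, optics
import cv2
for n in ("scene","top"):
    im=optics.read_camera(n); cv2.imwrite(f"pics/{n}0.png",im); print(n,optics.camera_params(n))
print(robot.sense(), robot.tcp_to_tips)
E
```

```text
pics
scene {'vfov': 57.798853232467785, 'cx': 323.22815721878334, 'cy': 197.87256899333363, 'rvec': array([ 2.04218541, -0.66115164,  0.3955039 ]), 'tvec': array([-0.39434024,  0.24675052,  0.75642784])}
top {'vfov': 55.6715990003911, 'cx': 323.9985396217582, 'cy': 202.19088800073058, 'rvec': array([ 2.14366197, -2.15430463,  0.16277404]), 'tvec': array([0.03803839, 0.53016106, 0.97198611])}
{'clock': 0.1, 'joint_pos': array([ 1.03541965e+00,  1.24433851e-01,  1.65153211e+00, -1.65276188e-05,
        1.36751083e+00, -8.25952036e-02]), 'qd': array([ 0.0014064 , -0.00213076, -0.00257214,  0.0002581 ,  0.00153127,
       -0.00066401]), 'joint_torque': array([ 1.02375241e-04, -4.18882656e+01, -3.61095321e+01,  7.76972109e-02,
        4.61437705e-02, -7.20519324e-05]), 'tcp_pos': array([0.28409658, 0.58400766, 0.22751701]), 'ee_rot': array([ 2.24460097e-01,  9.74482826e-01, -8.99917975e-04, -2.78768257e-04]), 'wrist_force': array([ 0.46756928, -0.57713889,  0.32009368]), 'torque': array([-0.0073766 ,  0.01173226,  0.00932346]), 'finger_gap': 0.09537139366947715} 0.014
```

View pics/scene0.png

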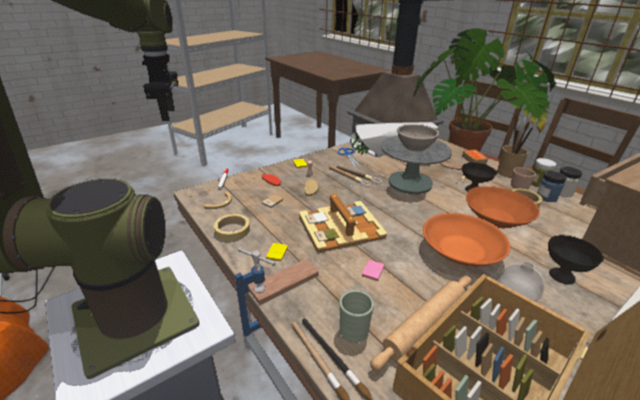

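View pics/top0.png

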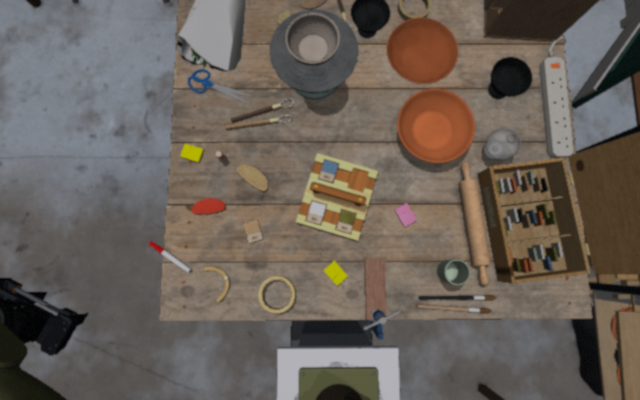

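```bash
cat > h.py <<'E'
import numpy as np,cv2
from scipy.spatial.transform import Rotation as R
from station import robot, optics
def cam(n):
    p=optics.camera_params(n); f=200/np.tan(np.radians(p['vfov']/2))
    K=np.array([[f,0,p['cx']],[0,f,p['cy']],[0,0,1]]); return K,np.array(p['rvec']),np.array(p['tvec'])
def ray(n,uv,z):
    K,r,t=cam(n); M=R.from_rotvec(r).as_matrix(); c=-M.T@t
    d=M.T@np.linalg.inv(K)@np.array([uv[0],uv[1],1.]); return c+d*(z-c[2])/d[2]
def proj(n,P):
    K,r,t=cam(n); return cv2.projectPoints(np.array(P,float).reshape(-1,3),r,t,K,None)[0].reshape(-1,2)
def crop(n,im,x0,y0,w,h,s,fn):
    c=cv2.resize(im[y0:y0+h,x0:x0+w],None,fx=s,fy=s,interpolation=cv2.INTER_CUBIC)
    for x in range(x0-x0%10+10,x0+w,10):
        cv2.line(c,(int((x-x0+.5)*s),0),(int((x-x0+.5)*s),6),(0,0,255),1)
        cv2.putText(c,str(x),(int((x-x0+.5)*s)-10,18),0,.35,(255,0,255),1)
    for y in range(y0-y0%10+10,y0+h,10):
        cv2.line(c,(0,int((y-y0+.5)*s)),(6,int((y-y0+.5)*s)),(0,0,255),1)
        cv2.putText(c,str(y),(8,int((y-y0+.5)*s)+4),0,.35,(255,0,255),1)
    cv2.imwrite(fn,c)
E
python3 - <<'E'
from h import *
im=cv2.imread('pics/top0.png'); crop('top',im,290,145,95,100,6,'pics/t_car.png'); crop('top',im,235,210,45,40,14,'pics/t_tile.png')
crop('top',im,180,140,120,130,4.5,'pics/t_all.png')
im=cv2.imread('pics/scene0.png'); crop('s',im,290,185,105,70,7,'pics/s_car.png');crop('s',im,250,170,80,50,9,'pics/s_tile.png')
E
```

```text
(no output)
```

View pics/t_car.png

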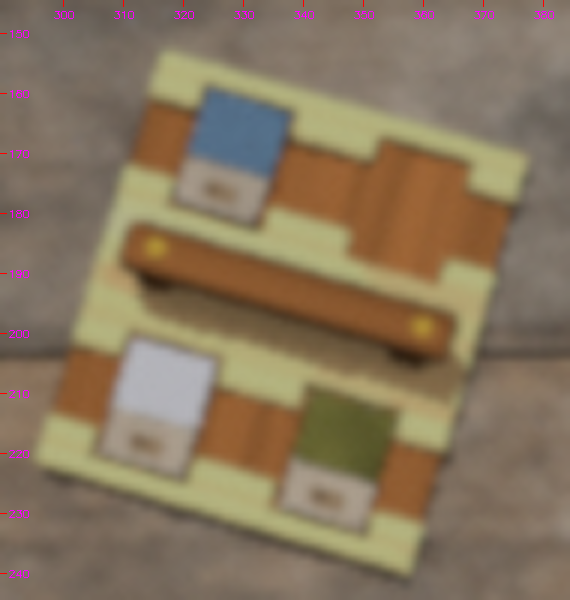

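View pics/t_tile.png

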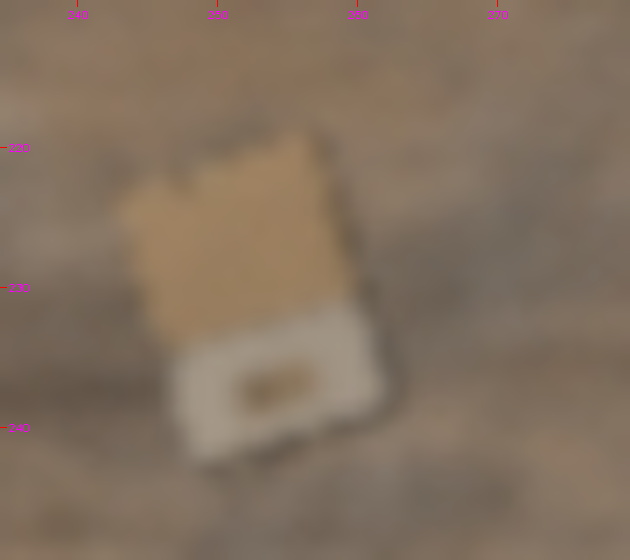

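View pics/s_car.png

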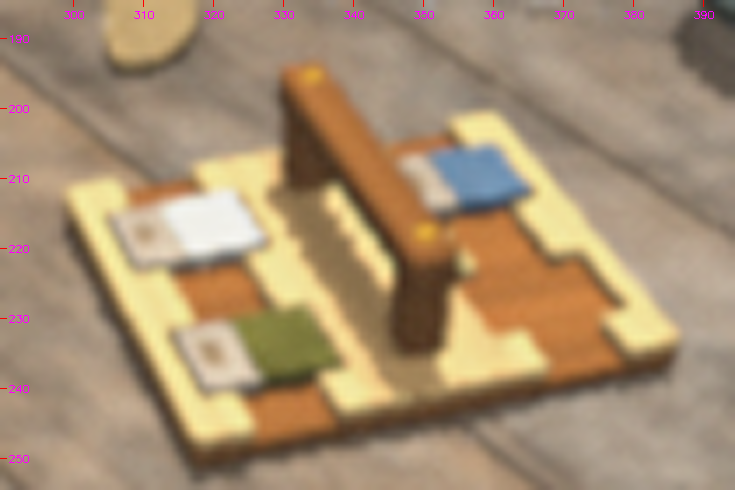

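View pics/s_tile.png

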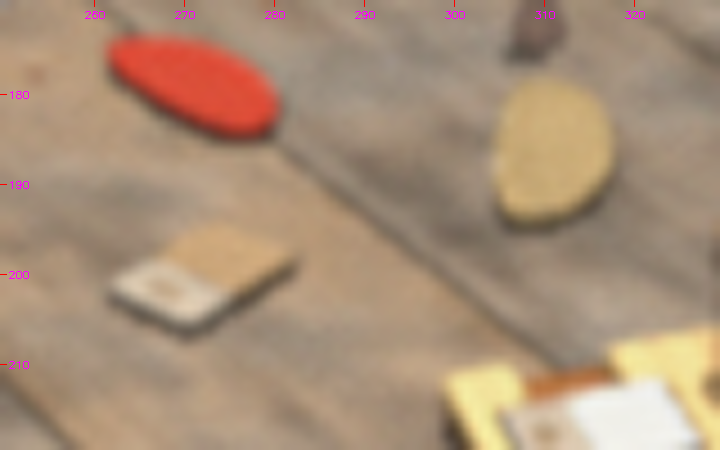

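```bash
cat > fit.py <<'E'
from h import *
from scipy.optimize import least_squares
def fit(obs,x0,z):
    # obs: list (cam, uv Nx2, local xy Nx2)
    def P(p,l): 
        c,s=np.cos(p[2]),np.sin(p[2]); l=np.array(l,float); return np.c_[p[0]+c*l[:,0]-s*l[:,1],p[1]+s*l[:,0]+c*l[:,1],np.full(len(l),z)]
    f=lambda p:np.concatenate([(proj(n,P(p,l))-uv).ravel() for n,uv,l in obs])
    r=least_squares(f,x0,x_scale=[.01,.01,.1]); return r.x,r.fun.reshape(-1,2)
def px(c,x0,y0,s): c=np.array(c,float); return c/s+np.array([x0,y0])-.5
E
python3 - <<'E'
from fit import *
L=np.array([(-88,100),(88,100),(88,-100),(-88,-100)])/1e3
t=px([(163,52),(528,156),(410,575),(38,462)],290,145,6)
s=px([(500,112),(680,335),(195,440),(65,188)],290,185,7)
for o in ([('top',t,L)],[('scene',s,L)],[('top',t,L),('scene',s,L)]):
    p,e=fit(o,[.55,0,-1.5],.017); print(p,np.degrees(p[2]),e.round(1).tolist())
T=np.array([(28,20.5),(28,-20.5),(-28,-20.5),(-28,20.5)])/1e3
t=px([(118,208),(310,133),(384,395),(195,462)],235,210,14)
s=px([(205,222),(297,262),(190,330),(108,290)],250,170,9)
for o in ([('top',t,T)],[('scene',s,T)],[('top',t,T),('scene',s,T)]):
    p,e=fit(o,[.45,.2,.3],.009); print(p,np.degrees(p[2]),e.round(1).tolist())
for n,z in (((191,153),0),((208,206),0),((253,178),0),((222,158),0.02),((335,273),0)): print(n,ray('top',n,z))
E
```

```text
[ 5.50752029e-01 -3.53072112e-04 -1.86379991e+00] -106.78786886478885 [[-0.0, -0.3], [0.2, 0.1], [0.2, -0.0], [-0.4, 0.2]]
[ 5.53378709e-01 -1.42364213e-06 -1.87409597e+00] -107.37778938979184 [[-0.4, -0.1], [0.3, 0.5], [0.1, -0.2], [0.0, -0.3]]
[ 5.51717838e-01 -5.30914916e-04 -1.86753155e+00] -107.00167603001482 [[0.2, -0.7], [0.4, -0.1], [0.1, -0.3], [-0.4, -0.3], [-1.0, 0.1], [0.0, 0.7], [-0.0, 0.3], [-0.5, 0.1]]
[0.4569395  0.22968285 0.32227328] 18.4648988382705 [[-0.7, -0.8], [-0.0, -0.3], [0.9, 0.5], [-0.1, 0.6]]
[0.4552848  0.22452688 0.34165769] 19.575543597461884 [[0.4, 0.2], [0.0, -0.3], [0.3, -0.1], [-0.7, 0.2]]
[0.45685837 0.22869161 0.32886577] 18.842620861770385 [[-0.4, -0.7], [0.3, -0.3], [1.3, 0.5], [0.3, 0.7], [0.3, -0.5], [-0.2, -1.0], [-0.1, -0.9], [-0.9, -0.6]]
(191, 153) [6.77720202e-01 4.09158785e-01 2.22044605e-16]
(208, 206) [0.52677112 0.35549531 0.        ]
(253, 178) [0.60513018 0.23309557 0.        ]
(222, 158) [0.65753423 0.31608131 0.02      ]
(335, 273) [0.34282754 0.00652581 0.        ]
```

The candidates for the loose tile, in top-camera pixels:
- The tan and bare tile at (253,231).
- Yellow slabs at (335,273) and (191,153).
- A pink slab at (405,215).

I choose (253,231). The crop shows its tan half with a bare half, lying alone. The empty pocket is at about (357,178), at the carrier's upper right. The other pockets hold the blue, white and green tiles.

I turn the tool first, then travel.

```bash
cat >> fit.py <<'E'
CAR=np.array([0.5511,-0.0005,np.radians(-106.9)])
def need(x,y,tipz,yawx):
    """shift in tool axes (units 40mm) and turn about tool z (units 5deg) from measured pose"""
    s=robot.sense(); M=R.from_quat(s['ee_rot']).as_matrix()
    d=np.array([x,y,tipz+.014])-s['tcp_pos']
    yaw=np.degrees(np.arctan2(M[1,0],M[0,0])); dz=-((yawx-yaw+180)%360-180)
    a=np.radians(yawx); T=np.array([[np.cos(a),np.sin(a),0],[np.sin(a),-np.cos(a),0],[0,0,-1]])
    w=R.from_matrix(M.T@T).as_rotvec(degrees=True)
    print('t',round(float(s['clock']),2),'tcp',s['tcp_pos'].round(4),'yaw',yaw.round(2),'gap',round(float(s['finger_gap']),4),'F',s['wrist_force'].round(1))
    print('shift now-axes',(M.T@d/.04).round(3),'after-turn axes',(T.T@d/.04).round(3),'rotvec',(w/5).round(3))
E
python3 -m jog '[[[0,0,0,0,0,-1],[0,0,0,0,0,-1],[0,0,0,0,0,-1],[0,0,0,0,0,-1],[0,0,0,0,0,-1],[0,0,0,0,0,-1],[0,0,0,0,0,-1],[0,0,0,0,0,-1],[0,0,0,0,0,-0.92]]]' 0.5
python3 -c "
from fit import *
need(.4565,.2285,.06,198.7)"
```

```text
clock: 1.23
tcp_pos: [0.2842, 0.5842, 0.2279]
ee_rot: [-0.163, 0.987, -0.0, -0.0]
wrist_force: [-0.2, -0.5, 0.5]
finger_gap: 0.0711
t 1.23 tcp [0.2842 0.5842 0.2279] yaw -161.19 gap 0.0711 F [-0.2 -0.5  0.5]
shift now-axes [-1.214 -9.803  3.854] after-turn axes [-1.229 -9.803  3.847] rotvec [-0.009 -0.011  0.022]
```

```bash
python3 -m jog '[[[-0.12,-0.9,0.2,0,0,0],[-0.12,-0.9,0.35,0,0,0],[-0.12,-0.9,0.35,0,0,0],[-0.12,-0.9,0.35,0,0,0],[-0.12,-0.9,0.35,0,0,0],[-0.12,-0.9,0.35,0,0,0],[-0.12,-0.9,0.35,0,0,0],[-0.12,-0.9,0.4,0,0,0],[-0.12,-0.9,0.4,0,0,0],[-0.12,-0.9,0.4,0,0,0],[0,-0.6,0.35,0,0,0],[0,-0.2,0,0,0,0]]]'
python3 -c "
from fit import *
need(.4565,.2285,.06,198.7)
for n in('top','scene'):
  im=optics.read_camera(n); cv2.imwrite('pics/%s1.png'%n,im)
  x=(225,200) if n=='top' else (235,130)
  crop(n,im,*x,80,80,8,'pics/%s1c.png'%n)"
```

```text
clock: 2.72
tcp_pos: [0.4543, 0.227, 0.073]
ee_rot: [-0.161, 0.987, -0.0, -0.002]
wrist_force: [-0.1, -0.3, 0.3]
finger_gap: 0.0712
t 2.73 tcp [0.4543 0.227  0.073 ] yaw -161.45 gap 0.0712 F [-0.1 -0.3  0.3]
shift now-axes [-0.065  0.019 -0.025] after-turn axes [-0.065  0.019 -0.025] rotvec [ 0.    -0.041 -0.03 ]
```

View pics/scene1c.png

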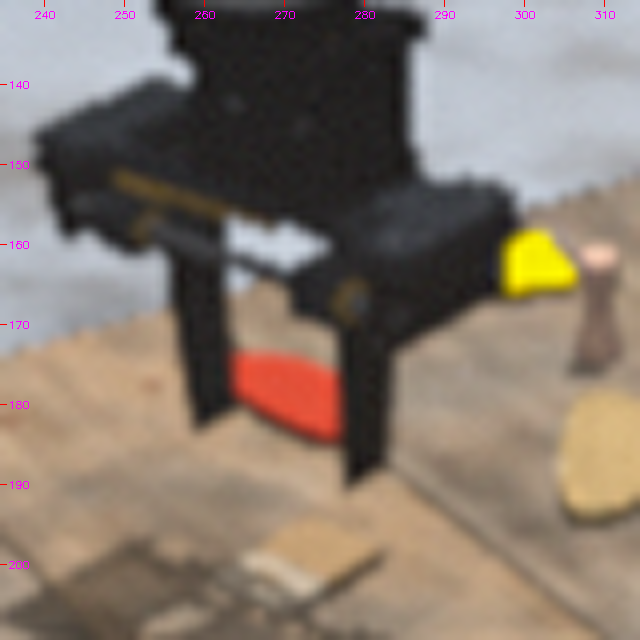

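View pics/top1c.png

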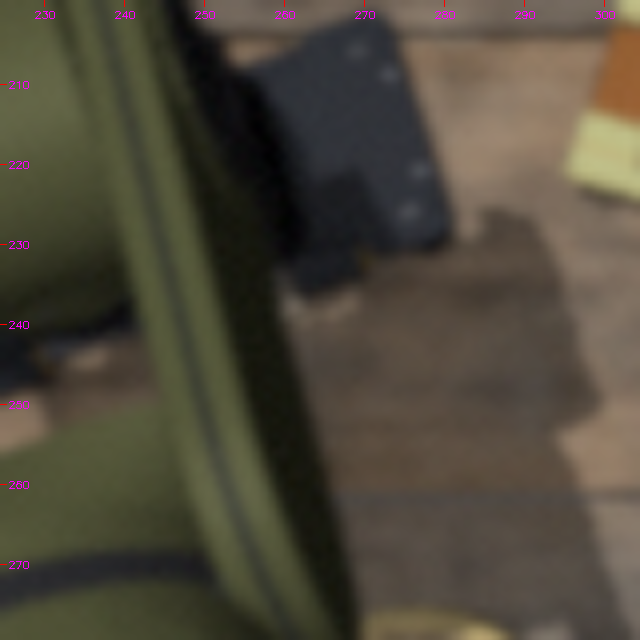

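```bash
python3 -c "
from fit import *
s=robot.sense(); M=R.from_quat(s['ee_rot']).as_matrix()
for y in (-.0356,.0356,-.0476,.0476):
  for x in (-.01,.01): print(y,x,proj('scene',[s['tcp_pos']+M@[x,y,.014]]).round(1))
"
```

```text
-0.0356 -0.01 [[281.3 187.4]]
-0.0356 0.01 [[276.9 190.1]]
0.0356 -0.01 [[263.9 180.7]]
0.0356 0.01 [[259.5 183.1]]
-0.0476 -0.01 [[284.3 188.6]]
-0.0476 0.01 [[279.9 191.3]]
0.0476 -0.01 [[261.1 179.6]]
0.0476 0.01 [[256.7 182. ]]
```

```bash
python3 -m jog '[[[-0.065,0.02,0.3,0,-0.04,-0.03],[0,0,0.4,0,0,0],[0,0,0.35,0,0,0],[0,0,0.2,0,0,0],[0,0,0.1,0,0,0],[0,0,0,0,0,0]]]'
python3 -c "
from fit import *
need(.4565,.2285,.002,198.7)"
```

```text
clock: 3.58
tcp_pos: [0.4575, 0.2301, 0.0204]
ee_rot: [-0.163, 0.987, 0.0, 0.002]
wrist_force: [1.1, 0.9, 0.4]
finger_gap: 0.0715
t 3.58 tcp [0.4575 0.2301 0.0204] yaw -161.2 gap 0.0715 F [1.1 0.9 0.4]
shift now-axes [ 0.037 -0.029  0.11 ] after-turn axes [ 0.037 -0.029  0.11 ] rotvec [-0.     0.035  0.021]
```

```bash
python3 -m jog '[[[0,0,0.05,0,0,0],[0,0,0,0,0,0],[0,0,0,0,0,0]]]'
python3 -c "
from fit import *
need(.4565,.2285,.002,198.7)
im=optics.read_camera('scene');crop('s',im,235,130,80,80,8,'pics/s2.png')"
```

```text
clock: 3.95
tcp_pos: [0.4578, 0.2301, 0.0189]
ee_rot: [-0.163, 0.987, 0.0, 0.002]
wrist_force: [0.3, -0.0, -0.3]
finger_gap: 0.0711
t 3.95 tcp [0.4578 0.2301 0.0189] yaw -161.19 gap 0.0711 F [ 0.3 -0.  -0.3]
shift now-axes [ 0.044 -0.028  0.073] after-turn axes [ 0.044 -0.028  0.073] rotvec [0.    0.046 0.021]
```

View pics/s2.png

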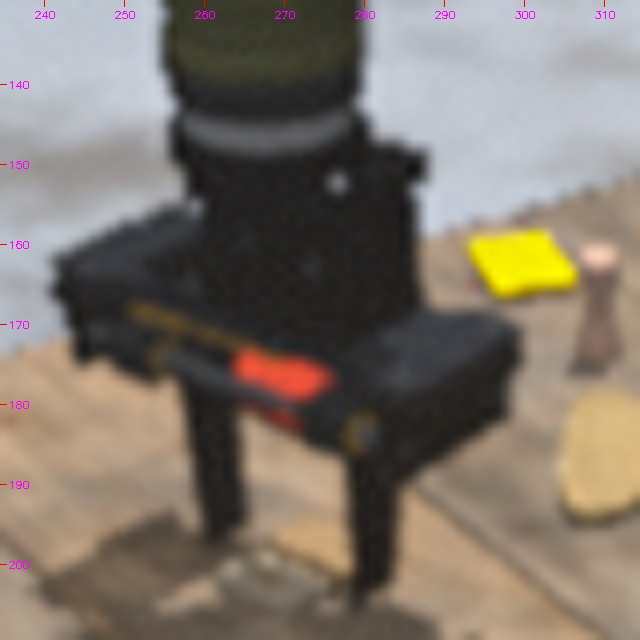

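```bash
python3 -m jog '[[[0.044,-0.028,0.07,0,0.046,0.02],[0,0,0,0,0,0],[0,0,0,0,0,0]]]'
python3 -c "
from fit import *
need(.4565,.2285,.002,198.7)"
python3 -m jog '[[[0,0,0,0,0,0],[0,0,0,0,0,0],[0,0,0,0,0,0],[0,0,0,0,0,0],[0,0,0,0,0,0],[0,0,0,0,0,0]]]' -1 15
python3 -c "
from fit import *
need(.4565,.2285,.002,198.7)"
```

```text
clock: 4.38
tcp_pos: [0.4562, 0.2284, 0.0158]
ee_rot: [-0.163, 0.987, -0.0, -0.0]
wrist_force: [-0.8, -0.2, -0.7]
finger_gap: 0.0713
t 4.38 tcp [0.4562 0.2284 0.0158] yaw -161.3 gap 0.0713 F [-0.8 -0.2 -0.7]
shift now-axes [-0.007  0.001 -0.006] after-turn axes [-0.007  0.001 -0.006] rotvec [-0.    -0.008  0.001]
clock: 5.12
tcp_pos: [0.4563, 0.2284, 0.0159]
ee_rot: [-0.163, 0.987, -0.0, -0.0]
wrist_force: [0.9, -1.0, -0.2]
finger_gap: 0.0402
t 5.12 tcp [0.4563 0.2284 0.0159] yaw -161.29 gap 0.0402 F [ 0.9 -1.  -0.2]
shift now-axes [-0.004  0.    -0.004] after-turn axes [-0.004  0.    -0.004] rotvec [ 0.    -0.006  0.001]
```

```bash
python3 -m jog '[[[0,0,-0.2,0,0,0],[0,0,-0.4,0,0,0],[0,0,-0.6,0,0,0],[0,0,-0.6,0,0,0],[0,0,-0.4,0,0,0],[0,0,-0.2,0,0,0],[0,0,0,0,0,0],[0,0,0,0,0,0]]]'
python3 -c "
from fit import *
a=CAR[2];c,s=np.cos(a),np.sin(a)
print(CAR[0]+.042*c-.06*s,CAR[1]+.042*s+.06*c)
need(CAR[0]+.042*c-.06*s,CAR[1]+.042*s+.06*c,.09,163.1)
im=optics.read_camera('scene');crop('s',im,230,90,100,80,7,'pics/s3.png')"
```

```text
clock: 6.12
tcp_pos: [0.4557, 0.2282, 0.1109]
ee_rot: [-0.163, 0.987, -0.0, -0.001]
wrist_force: [0.3, -0.9, -0.2]
finger_gap: 0.0398
0.5962993229123298 -0.05812830214631466
t 6.12 tcp [0.4557 0.2282 0.1109] yaw -161.29 gap 0.0398 F [ 0.3 -0.9 -0.2]
shift now-axes [-1.033 -7.907  0.17 ] after-turn axes [-5.444 -5.828  0.172] rotvec [-0.009 -0.025  7.121]
```

View pics/s3.png

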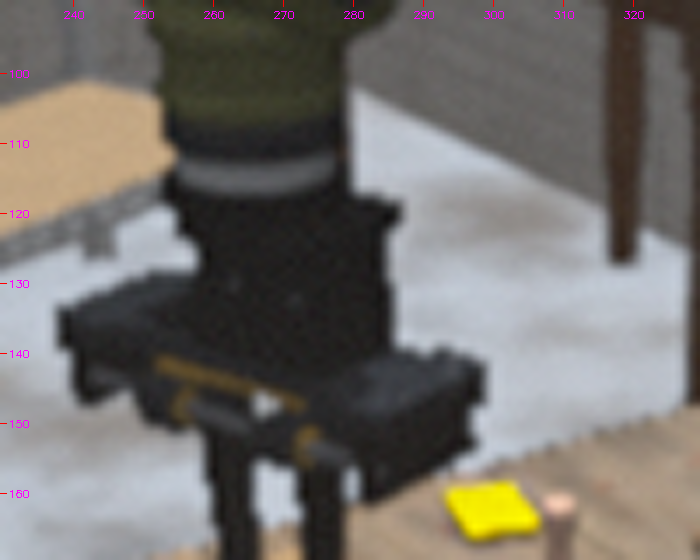

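```bash
python3 -m jog '[[[0,0,0,0,0,0.5],[0,0,0,0,0,0.9],[0,0,0,0,0,0.9],[0,0,0,0,0,1],[0,0,0,0,0,1],[0,0,0,0,0,0.9],[0,0,0,0,0,0.9],[0,0,0,0,0,0.6],[0,0,0,0,0,0.42]]]' >/dev/null
python3 -m jog '[[[-0.3,-0.3,0,0,0,0],[-0.5,-0.6,0,0,0,0],[-0.7,-0.7,0,0,0,0],[-0.7,-0.7,0,0,0,0],[-0.7,-0.7,0,0,0,0],[-0.7,-0.8,0,0,0,0],[-0.7,-0.8,0,0,0,0],[-0.6,-0.7,0,0,0,0],[-0.4,-0.4,0,0,0,0],[-0.14,-0.13,0,0,0,0],[0,0,0,0,0,0],[0,0,0,0,0,0]]]'
python3 -c "
from fit import *
need(.5963,-.0581,.04,163.1)
for n in('top','scene'):
  im=optics.read_camera(n); cv2.imwrite('pics/%s4.png'%n,im)
crop(n,im,290,140,110,110,5.4,'pics/%s4c.png'%n)"
```

```text
clock: 8.8
tcp_pos: [0.5964, -0.0569, 0.1117]
ee_rot: [0.146, 0.989, 0.0, -0.001]
wrist_force: [-0.6, 0.9, -0.6]
finger_gap: 0.0395
t 8.8 tcp [ 0.5964 -0.0569  0.1117] yaw 163.17 gap 0.0395 F [-0.6  0.9 -0.6]
shift now-axes [-0.008 -0.028  1.441] after-turn axes [-0.006 -0.029  1.441] rotvec [-0.002 -0.012  0.015]
```

View pics/scene4c.png

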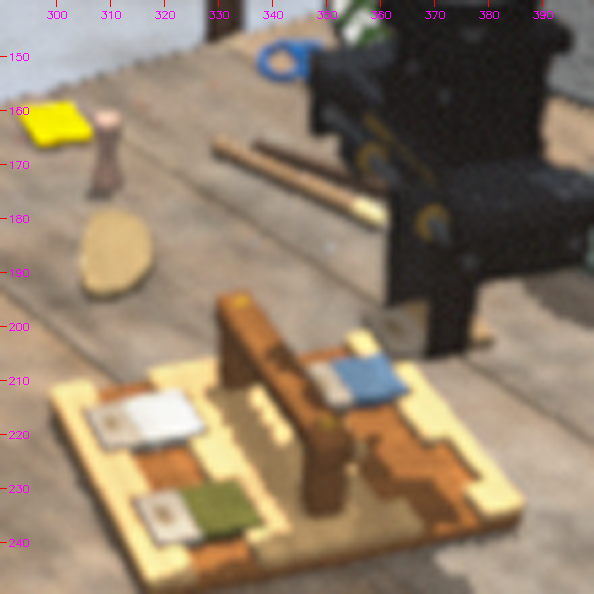

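View pics/top4.png

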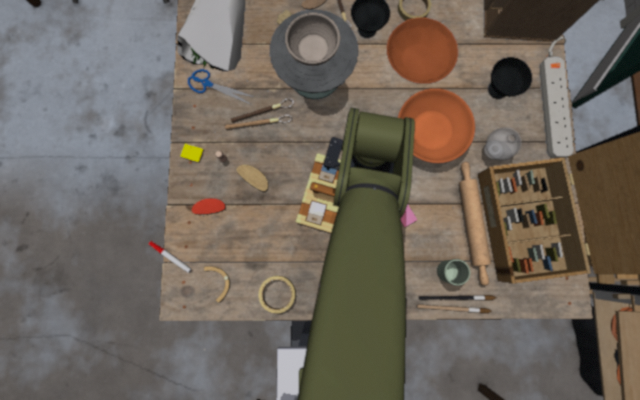

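```bash
python3 -m jog '[[[0,-0.028,0.2,0,0,0],[0,0,0.4,0,0,0],[0,0,0.5,0,0,0],[0,0,0.4,0,0,0],[0,0,0.15,0,0,0],[0,0,0,0,0,0],[0,0,0,0,0,0]]]'
python3 -c "
from fit import *
need(.5963,-.0581,.013,163.1)
for n in('top','scene'):
  im=optics.read_camera(n); cv2.imwrite('pics/%s5.png'%n,im)
crop(n,im,340,190,65,50,12,'pics/%s5c.png'%n)
s=robot.sense(); M=R.from_quat(s['ee_rot']).as_matrix()
for x in (-28,28):
  for y in(-20.5,20.5):
    for z in (.003,.012): print(x,y,z,proj('scene',[s['tcp_pos']+M@[x/1e3,y/1e3,z]]).round(1))
"
```

```text
clock: 9.78
tcp_pos: [0.5971, -0.0591, 0.0466]
ee_rot: [0.147, 0.989, -0.0, 0.0]
wrist_force: [0.1, -0.2, 0.1]
finger_gap: 0.0401
t 9.78 tcp [ 0.5971 -0.0591  0.0466] yaw 163.11 gap 0.0401 F [ 0.1 -0.2  0.1]
shift now-axes [0.027 0.019 0.489] after-turn axes [0.027 0.019 0.49 ] rotvec [-0.002  0.011  0.001]
-28 -20.5 0.003 [[379.8 220.7]]
-28 -20.5 0.012 [[379.4 223.4]]
-28 20.5 0.003 [[373.1 212.8]]
-28 20.5 0.012 [[372.8 215.4]]
28 -20.5 0.003 [[361.1 224.5]]
28 -20.5 0.012 [[360.9 227.2]]
28 20.5 0.003 [[355.  216.3]]
28 20.5 0.012 [[354.8 218.9]]
```

View pics/scene5c.png

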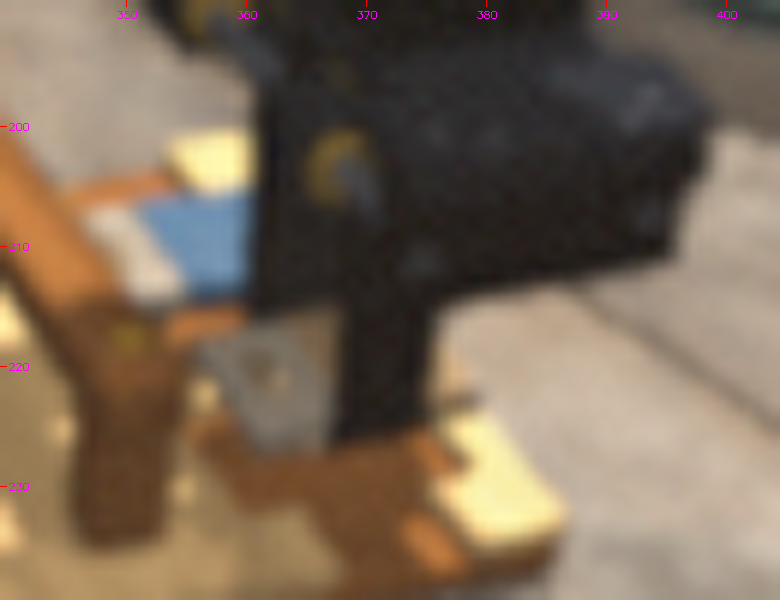

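```bash
python3 - <<'E'
from fit import *
L=np.array([(-88,100),(88,100),(88,-100),(-88,-100),(19.5,90),(64.5,90),(64.5,30),(19.5,30),(88,77),(88,43),(-88,77),(-88,43),(-88,-43),(-88,-77),(88,-43),(88,-77)])/1e3
t=px([(163,52),(528,156),(410,575),(38,462),(380,138),(470,163),(438,282),(347,257),(515,205),(492,270),(148,100),(130,165),(72,345),(53,410),(442,450),(420,522)],290,145,6)
p,e=fit([('top',t,L)],[.55,0,-1.5],.017); print(p,np.degrees(p[2])); print(e.round(1).tolist())
c,s=np.cos(p[2]),np.sin(p[2]);print(p[0]+.042*c-.06*s,p[1]+.042*s+.06*c)
# bar top, both cams
B=np.array([(-75,11),(75,11),(75,-11),(-75,-11)])/1e3
b=px([(130,222),(456,314),(446,357),(122,264)],290,145,6)
p,e=fit([('top',b,B)],[.55,0,-1.5],.07); print(p,np.degrees(p[2]),e.round(1).tolist())
b=px([(325,65),(452,230),(405,250),(282,75)],290,185,7)
p,e=fit([('scene',b,B)],[.55,0,-1.5],.07); print(p,np.degrees(p[2]),e.round(1).tolist())
E
```

```text
[ 5.51080739e-01  1.98059805e-05 -1.86436696e+00] -106.8203584117886
[[-0.2, -0.4], [0.1, -0.0], [0.1, -0.1], [-0.6, 0.1], [-0.1, -0.6], [0.6, -0.2], [0.1, 0.5], [-0.6, 0.1], [0.0, -0.4], [0.6, 0.4], [-0.0, -0.7], [-0.6, 0.0], [-0.1, -0.4], [-0.6, 0.7], [0.5, 0.4], [0.7, 0.5]]
0.5963601223904427 -0.057545613096019854
[ 5.50521330e-01  4.43278888e-04 -1.85535124e+00] -106.3037957769644 [[-0.2, -0.7], [1.0, -0.3], [0.5, 0.6], [-1.3, 0.3]]
[ 0.55295748  0.00255464 -1.8994285 ] -108.82923643358599 [[0.1, -2.0], [0.9, 2.5], [-0.2, 0.9], [-0.9, -2.4]]
```

```bash
python3 -m jog '[[[0.01,0.03,0.1,0,0.01,0],[0,0,0.1,0,0,0],[0,0,0,0,0,0],[0,0,0,0,0,0]]]'
python3 -c "
from fit import *
need(.5968,-.0578,.0165,163.13)"
```

```text
clock: 10.38
tcp_pos: [0.5964, -0.0577, 0.0377]
ee_rot: [0.147, 0.989, -0.0, -0.001]
wrist_force: [-0.5, 0.8, -0.1]
finger_gap: 0.04
t 10.38 tcp [ 0.5964 -0.0577  0.0377] yaw 163.11 gap 0.04 F [-0.5  0.8 -0.1]
shift now-axes [-0.011  0.001  0.181] after-turn axes [-0.011  0.001  0.181] rotvec [-0.004 -0.017 -0.005]
```

```bash
python3 -m jog '[[[0,0,0.05,0,-0.01,0],[0,0,0.05,0,0,0],[0,0,0.05,0,0,0],[0,0,0.03,0,0,0],[0,0,0,0,0,0],[0,0,0,0,0,0]]]'
python3 -c "
from fit import *
need(.5968,-.0578,.013,163.13)
im=optics.read_camera('scene');cv2.imwrite('pics/scene6.png',im)
crop('s',im,340,190,65,50,12,'pics/s6c.png')
"
```

```text
clock: 11.12
tcp_pos: [0.5964, -0.0577, 0.0307]
ee_rot: [0.147, 0.989, -0.0, -0.0]
wrist_force: [-0.5, 0.1, -0.1]
finger_gap: 0.0398
t 11.12 tcp [ 0.5964 -0.0577  0.0307] yaw 163.1 gap 0.0398 F [-0.5  0.1 -0.1]
shift now-axes [-0.009  0.001  0.092] after-turn axes [-0.009  0.001  0.092] rotvec [-0.003 -0.005 -0.005]
```

View pics/s6c.png

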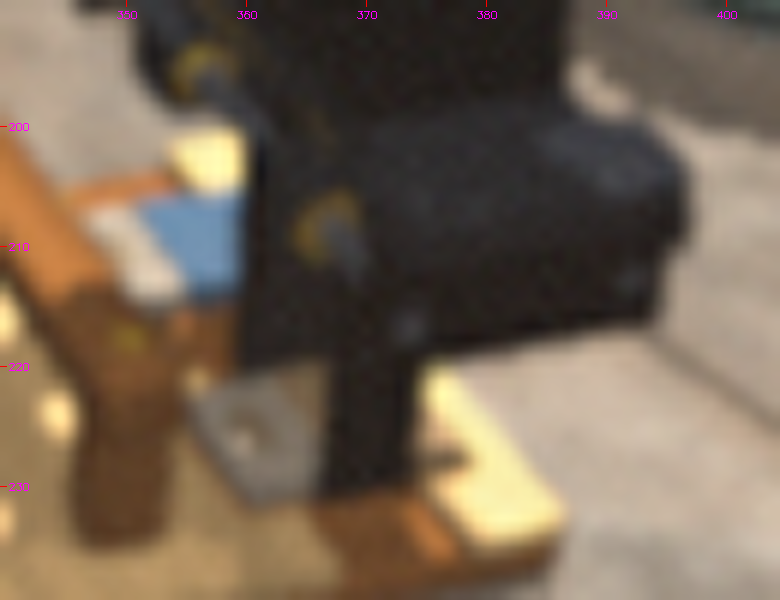

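```bash
python3 -m jog '[[[0,0,0.025,0,0,0],[0,0,0.025,0,0,0],[0,0,0.02,0,0,0],[0,0,0,0,0,0],[0,0,0,0,0,0]]]'
python3 -c "
from fit import *
need(.5968,-.0578,.013,163.13)"
```

```text
clock: 11.8
tcp_pos: [0.5964, -0.0577, 0.0278]
ee_rot: [0.147, 0.989, -0.0, -0.0]
wrist_force: [-0.4, 0.4, -0.4]
finger_gap: 0.0399
t 11.8 tcp [ 0.5964 -0.0577  0.0278] yaw 163.11 gap 0.0399 F [-0.4  0.4 -0.4]
shift now-axes [-0.01   0.001  0.021] after-turn axes [-0.01   0.001  0.021] rotvec [-0.003 -0.005 -0.005]
```

```bash
python3 -m jog '[[[0,0,0.012,0,0,0],[0,0,0.012,0,0,0],[0,0,0,0,0,0],[0,0,0,0,0,0]]]'
python3 -c "
from fit import *
need(.5968,-.0578,.013,163.13)"
```

```text
clock: 12.3
tcp_pos: [0.5964, -0.0577, 0.0269]
ee_rot: [0.147, 0.989, -0.0, -0.0]
wrist_force: [0.8, -0.2, -0.5]
finger_gap: 0.0398
t 12.3 tcp [ 0.5964 -0.0577  0.0269] yaw 163.11 gap 0.0398 F [ 0.8 -0.2 -0.5]
shift now-axes [-0.01   0.001 -0.003] after-turn axes [-0.01   0.001 -0.003] rotvec [-0.004 -0.004 -0.005]
```

```bash
python3 -m jog '[[[0,0,0.008,0,0,0],[0,0,0,0,0,0],[0,0,0,0,0,0]]]'
python3 -m jog '[[[0,0,0,0,0,0],[0,0,0,0,0,0],[0,0,0,0,0,0]]]' 0.1
python3 -m jog '[[[0,0,-0.1,0,0,0],[0,0,-0.3,0,0,0],[0,0,-0.6,0,0,0],[0,0,-0.8,0,0,0],[0,0,-0.9,0,0,0],[0,0,-0.7,0,0,0],[0,0,-0.4,0,0,0],[0,0,0,0,0,0],[0,0,0,0,0,0]]]'
python3 -c "
from fit import *
need(.5511,0,.08,73.15)
for n in('top','scene'):
  im=optics.read_camera(n); cv2.imwrite('pics/%s7.png'%n,im)
crop('s',im,290,185,105,70,7,'pics/s7c.png')
"
```

```text
clock: 12.68
tcp_pos: [0.5965, -0.0577, 0.0269]
ee_rot: [0.147, 0.989, -0.0, -0.0]
wrist_force: [-1.6, 0.8, 2.6]
finger_gap: 0.0396
clock: 13.05
tcp_pos: [0.5963, -0.0577, 0.0263]
ee_rot: [0.147, 0.989, -0.0, -0.0]
wrist_force: [0.8, 0.1, 0.2]
finger_gap: 0.0526
clock: 14.18
tcp_pos: [0.5957, -0.0576, 0.1771]
ee_rot: [0.147, 0.989, -0.0, -0.001]
wrist_force: [-0.3, 0.8, 0.3]
finger_gap: 0.0521
t 14.18 tcp [ 0.5957 -0.0576  0.1771] yaw 163.11 gap 0.0521 F [-0.3  0.8  0.3]
shift now-axes [1.48  1.054 2.082] after-turn axes [ 1.054 -1.484  2.078] rotvec [-0.029 -0.019 17.991]
```

View pics/s7c.png

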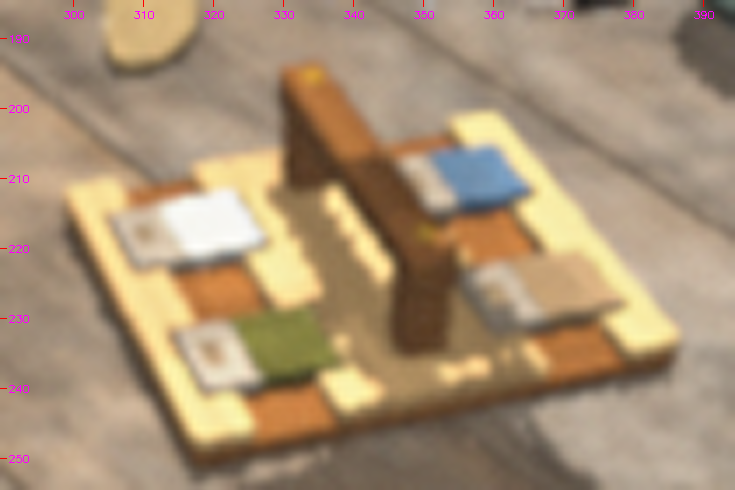

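```bash
python3 -m jog '[[[0,0,0,0,0,0.6],[0,0,0,0,0,1],[0,0,0,0,0,1],[0,0,0,0,0,1],[0,0,0,0,0,1],[0,0,0,0,0,1],[0,0,0,0,0,1],[0,0,0,0,0,1],[0,0,0,0,0,1],[0,0,0,0,0,1],[0,0,0,0,0,1],[0,0,0,0,0,1]]]' 0.2 >/dev/null
python3 -m jog '[[[0,0,0,0,0,1],[0,0,0,0,0,1],[0,0,0,0,0,1],[0,0,0,0,0,1],[0,0,0,0,0,1],[0,0,0,0,0,1],[0,0,0,0,0,0.4],[0,0,0,0,0,0],[0,0,0,0,0,0]]]'
python3 -c "
from fit import *
need(.5512,0,.08,73.15)"
```

```text
clock: 16.9
tcp_pos: [0.5964, -0.0577, 0.1783]
ee_rot: [0.803, 0.596, -0.0, -0.0]
wrist_force: [-0.1, 0.3, -0.3]
finger_gap: 0.0571
t 16.9 tcp [ 0.5964 -0.0577  0.1783] yaw 73.15 gap 0.0571 F [-0.1  0.3 -0.3]
shift now-axes [ 1.054 -1.497  2.107] after-turn axes [ 1.053 -1.499  2.106] rotvec [-0.01   0.004 -0.001]
```

```bash
python3 -m jog '[[[0.2,-0.25,0,0,0,0],[0.35,-0.5,0.2,0,0,0],[0.3,-0.5,0.5,0,0,0],[0.2,-0.25,0.6,0,0,0],[0,0,0.5,0,0,0],[0,0,0.3,0,0,0],[0,0,0,0,0,0],[0,0,0,0,0,0]]]'
python3 -c "
from fit import *
need(.5512,0,.041,73.15)
im=optics.read_camera('scene');cv2.imwrite('pics/scene8.png',im)
crop('s',im,290,140,105,110,5.4,'pics/s8c.png')
s=robot.sense(); M=R.from_quat(s['ee_rot']).as_matrix()
for y in (-.0285,.0285):
  for x in (-.01,.01): print(y,x,proj('scene',[s['tcp_pos']+M@[x,y,.014]]).round(1))
"
```

```text
clock: 17.9
tcp_pos: [0.5521, -0.0005, 0.0954]
ee_rot: [0.803, 0.595, 0.0, 0.0]
wrist_force: [0.5, 0.3, -0.3]
finger_gap: 0.057
t 17.9 tcp [ 5.521e-01 -5.000e-04  9.540e-02] yaw 73.08 gap 0.057 F [ 0.5  0.3 -0.3]
shift now-axes [ 0.005 -0.026  1.01 ] after-turn axes [ 0.005 -0.025  1.01 ] rotvec [ 0.011  0.    -0.014]
-0.0285 -0.01 [[333.5 206.2]]
-0.0285 0.01 [[330.9 202.4]]
0.0285 -0.01 [[352.8 202.7]]
0.0285 0.01 [[350.  199.1]]
```

View pics/s8c.png

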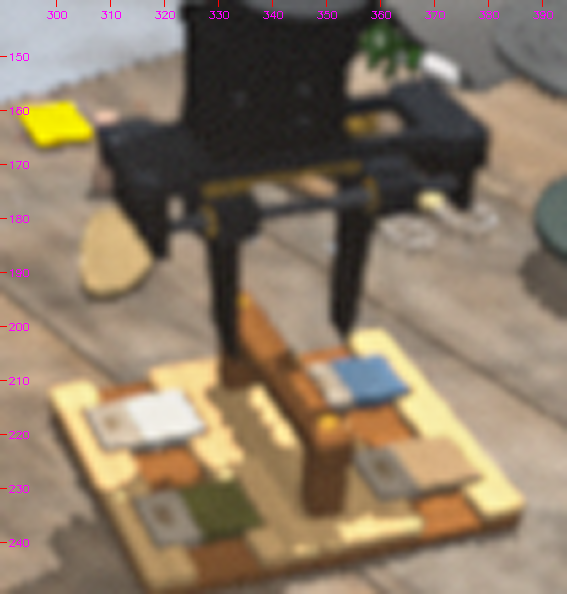

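```bash
python3 -m jog '[[[0,-0.02,0.2,0,0,0],[0,0,0.3,0,0,0],[0,0,0.3,0,0,0],[0,0,0.2,0,0,0],[0,0,0,0,0,0],[0,0,0,0,0,0]]]'
python3 -c "
from fit import *
need(.5512,0,.041,73.15)"
python3 -m jog '[[[0,0,0,0,0,0],[0,0,0,0,0,0],[0,0,0,0,0,0],[0,0,0,0,0,0],[0,0,0,0,0,0],[0,0,0,0,0,0]]]' -1 35
python3 -c "
from fit import *
need(.5512,0,.041,73.15)
im=optics.read_camera('scene');cv2.imwrite('pics/scene9.png',im)
crop('s',im,290,140,105,110,5.4,'pics/s9c.png')"
```

```text
clock: 18.7
tcp_pos: [0.5507, 0.0001, 0.0548]
ee_rot: [0.803, 0.596, -0.0, 0.0]
wrist_force: [1.0, 0.5, 1.0]
finger_gap: 0.0571
t 18.7 tcp [5.507e-01 1.000e-04 5.480e-02] yaw 73.11 gap 0.0571 F [1.  0.5 1. ]
shift now-axes [ 0.001  0.013 -0.006] after-turn axes [ 0.001  0.013 -0.006] rotvec [-0.     0.003 -0.008]
clock: 19.45
tcp_pos: [0.5507, 0.0001, 0.0547]
ee_rot: [0.803, 0.596, 0.0, 0.0]
wrist_force: [1.1, -0.7, 0.0]
finger_gap: 0.0218
t 19.45 tcp [5.507e-01 1.000e-04 5.470e-02] yaw 73.1 gap 0.0218 F [ 1.1 -0.7  0. ]
shift now-axes [ 0.002  0.011 -0.007] after-turn axes [ 0.002  0.011 -0.007] rotvec [ 0.004  0.002 -0.009]
```

View pics/s9c.png

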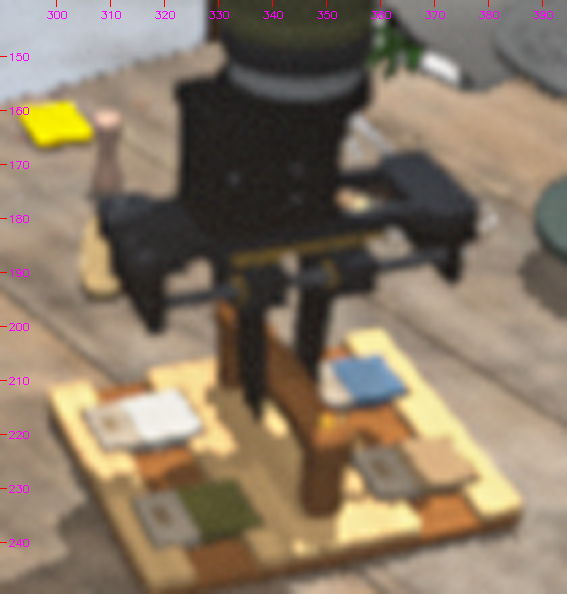

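The tile sits flat in its pocket and the jaws are on the middle of the bar, with the gap at 21.8 mm. I lift slowly.

```bash
python3 -m jog '[[[0,0,-0.05,0,0,0],[0,0,-0.1,0,0,0],[0,0,-0.15,0,0,0],[0,0,-0.2,0,0,0],[0,0,0,0,0,0],[0,0,0,0,0,0]]]'
python3 -c "
from fit import *
need(.5512,0,.141,73.1)"
python3 -m jog '[[[0,0,-0.1,0,0,0],[0,0,-0.2,0,0,0],[0,0,-0.25,0,0,0],[0,0,-0.3,0,0,0],[0,0,-0.3,0,0,0],[0,0,-0.3,0,0,0],[0,0,-0.25,0,0,0],[0,0,-0.2,0,0,0],[0,0,-0.1,0,0,0],[0,0,0,0,0,0],[0,0,0,0,0,0],[0,0,0,0,0,0]]]'
python3 -c "
from fit import *
need(.5512,0,.141,73.1)
im=optics.read_camera('scene');cv2.imwrite('pics/scene10.png',im)
crop('s',im,270,100,135,125,4.7,'pics/s10c.png')
cv2.imwrite('pics/top10.png',optics.read_camera('top'))"
```

```text
clock: 20.25
tcp_pos: [0.5504, 0.0001, 0.0747]
ee_rot: [0.803, 0.596, -0.0, -0.0]
wrist_force: [-0.2, 0.7, -4.5]
finger_gap: 0.0218
t 20.25 tcp [5.504e-01 1.000e-04 7.470e-02] yaw 73.11 gap 0.0218 F [-0.2  0.7 -4.5]
shift now-axes [ 2.000e-03  1.900e-02 -2.008e+00] after-turn axes [ 2.000e-03  1.900e-02 -2.008e+00] rotvec [-0.004  0.004  0.001]
clock: 21.75
tcp_pos: [0.5502, 0.0002, 0.154]
ee_rot: [0.803, 0.596, -0.001, -0.0]
wrist_force: [0.3, -0.4, -5.3]
finger_gap: 0.0217
t 21.75 tcp [5.502e-01 2.000e-04 1.540e-01] yaw 73.11 gap 0.0217 F [ 0.3 -0.4 -5.3]
shift now-axes [ 0.003  0.026 -0.026] after-turn axes [ 0.003  0.026 -0.026] rotvec [-0.017  0.006  0.001]
```

View pics/s10c.png

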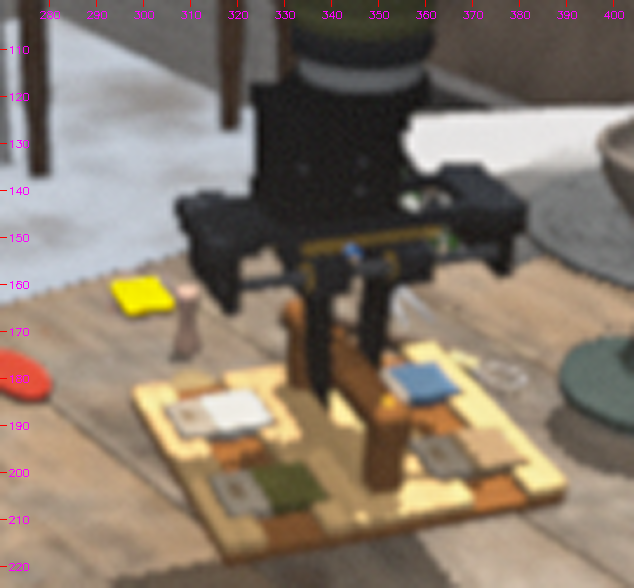

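View pics/scene10.png

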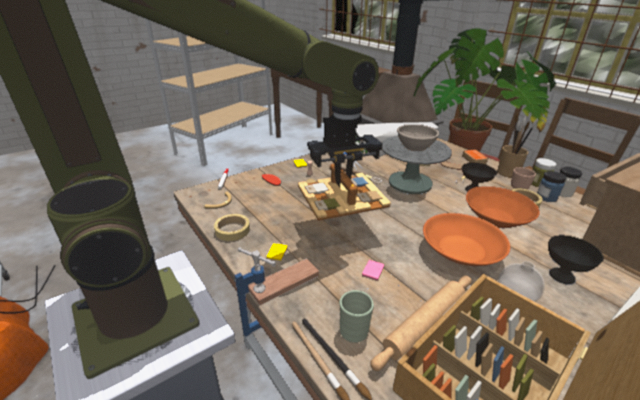

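```bash
python3 -m jog '[[[0,0,0,0,0,0],[0,0,0,0,0,0],[0,0,0,0,0,0],[0,0,0,0,0,0],[0,0,0,0,0,0],[0,0,0,0,0,0]]]'
python3 - <<'E'
from fit import *
im=optics.read_camera('scene');cv2.imwrite('pics/scene11.png',im)
L=np.array([(-88,100),(88,100),(88,-100),(-88,-100)])/1e3
def w(p,z): 
    c,s=np.cos(p[2]),np.sin(p[2]); return np.c_[p[0]+c*L[:,0]-s*L[:,1],p[1]+s*L[:,0]+c*L[:,1],np.full(4,z)]
print(proj('scene',w([.5533,0,-1.870],.017)).round(1).tolist()); print(proj('scene',w([.5528,0,-1.870],.0165+.1)).round(1).tolist())
crop('s',im,290,160,110,65,7,'pics/s11c.png')
s=robot.sense(); print(s['qd'].round(4), s['tcp_pos'],s['torque'].round(3))
E
```

```text
clock: 22.6
tcp_pos: [0.5505, 0.0001, 0.1546]
ee_rot: [0.803, 0.596, -0.0, -0.0]
wrist_force: [-0.6, 0.5, -4.4]
finger_gap: 0.0217
[[360.3, 200.4], [386.9, 232.8], [317.6, 247.2], [298.7, 211.2]]
[[362.6, 172.1], [391.0, 202.1], [317.9, 215.3], [298.0, 181.8]]
[-0.0018 -0.0004  0.0011 -0.0013  0.0009  0.0013] [5.50527101e-01 1.46416755e-04 1.54603026e-01] [-0.045  0.066  0.016]
```

View pics/s11c.png

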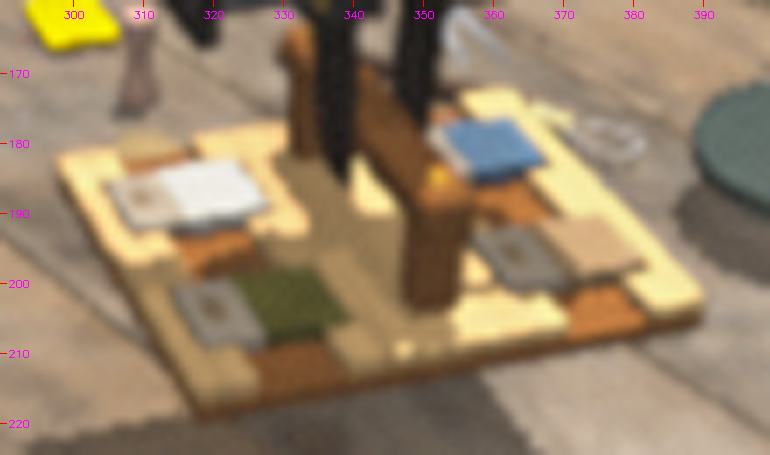

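```bash
python3 -c "
from station import robot
print(robot.finish_job())"
```

```text
the job is handed in; nothing more can be done
None
```

I set the tan and bare tile into the carrier's empty pocket, then lifted the carrier 100 mm by the middle of its handle. The job was handed in at about 22.7 s with the carrier held still in the air.

- **Placing:** I lowered the tile until it touched the pocket floor, with a peak force of about 2.6 N, and released it there. The picture after that shows it flat and square in the pocket.
- **Level:** three of the four board corners are within about 0.6 px of where a level carrier should appear. The fourth, in shade, is about 1.5 px low. I put that down to reading a shaded edge; at worst it would be a tilt of about 1°.
- **Hold:** the wrist reads about 4.5–5 N, which fits the carrier with four tiles. The finger gap is steady at 21.7 mm on the 22 mm bar, and joint speeds are practically zero.
- **Tiles and bystanders:** all four tiles are in their pockets. The other things on the table look unmoved in the last full scene picture, although I did not measure them.
- **Disagreement between cameras:** the two cameras put the carrier about 2 mm apart. I aimed mostly by the top camera, and the tile went in without touching the pocket walls.

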